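# Fit the carrier disc on the turntable studs

### The arm

A 6-joint arm with a two-finger parallel gripper is mounted at the origin on the work surface; the furniture and walls round the work are solid. World frame = base frame: x ahead of the robot, y to its left, z up, the work surface at z = 0. Lengths are in mm, angles in rad, forces in N, time in s.
With the tool pointing down it reaches from about 400 to 925 mm from the base axis. Payload 12.5 kg.
Tool frame: the origin (TCP) lies on the centre line of the jaws, within the pads' length; the fingertips stand 14 mm ahead of it and the grasp point (between the pads) lies 5 mm behind it; z points along the fingers, x is the direction in which the jaws open and shut, and the axes are right-handed (so a half turn about z gives the same grasp; the last joint's range is limited). The gripper opens to 95 mm and grips with 3 to 60 N. Pads are 20 mm wide; open, the fingers measure 119 mm over their backs; the gripper's body (75 mm by 180 mm) begins 59 mm behind the grasp point.
Start: joints at [-0.106, 0.491, 1.559, -0, 1.092, -0.106], TCP at [625.016, 0.021, 228.661] pointing down, gripper open.
Joint ranges: [-3.1, 3.1], [-0.84, 2.19], [0.05, 2.79], [-1.13, 4.28], [0.06, 2.93], [-2.69, 2.69]. Speed limits (rad/s): [2.22, 2.22, 2.79, 3.14, 3.14, 3.14].

### API

Orientations are given as [roll, pitch, yaw] about the fixed x, y, z axes, in that order (R = Rz(yaw) Ry(pitch) Rx(roll)).
In Python, from cell import state, read_camera, job_done gives the robot as it stands.
- The arm moves only by the shell command python3 -m handwheel 'ROWS'. ROWS is JSON, a list of rows, each an object of numbers: "hand": the finger opening in m, from 0 to 0.0951; "x", "y", "z": the shift along the world's x, y, z in m; "spin": the turn about the world's z in units of 5 degrees (1.0 is 5 degrees). In form: [{"hand": .., "x": .., "y": .., "z": .., "spin": ..}, ...]. A call has 1 to 20 rows; each row is the pose to reach, as a shift and turn from the pose commanded when the call began; what a row does not reach only later rows make up. A row lasts 1/12 s, in which the tool goes at most 41.7 mm and 7.16 degrees, less where a joint would pass 70% of its speed; a pose out of reach is approached as far as the arm can. A call with a gripper value outside its range is refused whole. The fingers move at their own pace and stop on an object; the grip force is fixed at half the most. Time passes only in rows, so rows that repeat a pose let the fingers close. It gives the time, the measured TCP pose, the force and the opening at its end, in the units of the state.
- state(): the state, without advancing time (a new reading comes with each control period).
- read_camera(name): name is "scene" or "side" or "wrist"; returns a dict with "img" (420x560x3 uint8, red, green, blue), "fx", "fy", "cx", "cy" (pixels), "T" (4x4, takes a point from camera to world coordinates). Camera axes: x right, y down, z forward; pixel columns grow to the right and rows downward; lengths in mm; the calibration is good to about 2 mm. A picture is of the moment at which its call begins. There is no depth.
- job_done(): hands the job in, once; it reports no verdict.
The state is a dict: "t": time; "joints": joint angles; "qvel": joint speeds; "tau": joint torques, N m; "eef_pos": TCP position; "tcp_rot": TCP orientation; "ft_force": force on the tool from outside, world axes, zero at the start; "moment": the same for the moment, N m; "opening": opening from 0.0 (shut) to 1.0 (fully open).
Only numpy, scipy, OpenCV 4.12 (cv2) and the standard library are available. Lean on these libraries where they do the work, as an engineer would, in place of code of your own. Each camera call takes 0.05 s, during which the arm holds its last target. There are 200 camera calls.

### The job

Pick up the aluminium carrier disc by its square boss and put it on the bench turntable, boss up: lower its bore over the centre spigot, turn it until all four holes line up with the four studs, and let it slide down fully home, flat on the flange. Do it gently, never forcing the disc hard against the turntable or dropping it, let go of it, and leave the loose things on the bench where they are.

Things in the scene. Friction and masses are not known exactly. Their poses are not given: they have to be found in the camera images.
- disc_center (a point): centre of the loose bare aluminium carrier disc (0.25 to 0.5 kg), on its axis, 24 mm above its underside. A round plate, 120 mm across, 8 mm thick, with a square boss on top, 32 x 32 mm and 40 mm tall (whole height 48 mm). Grip two opposite flats of the boss, above the plate; the flats face the point's x and y axes. z up. It starts flat on the bench, boss up, at any yaw.
- disc_underside (a point): centre of the disc's underside, axes as disc_center's. A round bore of 17.5 mm runs through plate and boss on the axis. Four 10 mm holes go through the plate, 36 mm from the axis, on this point's +x, +y, -x and -y axes (opposite the middles of the boss's flats). They have 1 mm of play round the studs, so the disc's angle must be right to about 2 degrees.
- turntable: the bench turntable, fixed: a grey round base 116 mm across and, locked on it by a firm brake (3 N m), a bare steel spindle: 100 mm flange, centre spigot and four studs. Origin on the axis at the underside, z up. The spindle's angle differs every time and is NOT reported; the x and y axes here say nothing about the studs. See the studs, or turn the disc on their tips under light pressure until it drops.
- flange_face (a point): centre of the flange's upper face, 32 mm above the bench, on the turntable's axis, z up. Four equal upright studs rise from the flange, 8 mm across, 11 mm high, small chamfer on top, 36 mm from the axis, 90 degrees apart: a turn of at most 90 degrees lines the disc up. Disc home: disc_center is 24 mm above this point (resting on the stud tips: 35 mm).
- spigot_top (a point): centre of the top of the spindle's centre spigot, 28 mm above the flange face and 17 mm above the stud tips. The spigot is 16 mm across; its top 8 mm tapers to 8 mm across.
- check_stamp: bystander: upright hand stamp with a wooden handle, 24 x 34 x 67 mm, origin under its centre
- loupe: bystander: black eye loupe standing on the bench, 37 mm across, 34 mm high, origin under its centre
- test_weight: bystander: brass weight, 29 mm across, 51 mm high, origin under its centre
There are look-alikes about, which are no part of the job. What is shaped like the turntable but purple is not meant.

How it is judged:
By the outcome, as a careful person would: the job done as asked, in the order asked, and still so for the second after the job is handed in, with the robot touching nothing.
It also fails if it takes over 48 s, if anything falls off the work surface, if the arm or the gripper's body presses on something with over 40 N, if the wrist force passes 120 N, or if a joint passes its speed limit or range.

## Working session

There is one attempt and no reset: what is moved stays moved. The work goes in short steps, Python scripts to look and compute and a shell command to move; the robot and the scene stay as the last step left them, time stands still between calls to the robot, and variables do not carry over. Pictures are saved under pics/ and viewed, about 8 in all and at most 12, crops included, and the job is handed in when it is done.

```bash
mkdir -p pics; ls
cat > h.py <<'E'
import numpy as np, cv2
from cell import state, read_camera, job_done
def snap(n,f):
    c=read_camera(n); cv2.imwrite(f'pics/{f}.png',c['img'][:,:,::-1]); np.save(f'pics/{f}.npy',c,allow_pickle=True); return c
def load(f): return np.load(f'pics/{f}.npy',allow_pickle=True).item()
def ray(c,u,v):
    T=np.array(c['T']); d=T[:3,:3]@np.array([(u-c['cx'])/c['fx'],(v-c['cy'])/c['fy'],1]); return T[:3,3],d/np.linalg.norm(d)
def plane(c,u,v,z):
    o,d=ray(c,u,v); return o+d*(z-o[2])/d[2]
def tri(*cuv):
    A=np.zeros((3,3));b=np.zeros(3);R=[]
    for c,u,v in cuv:
        o,d=ray(c,u,v);P=np.eye(3)-np.outer(d,d);A+=P;b+=P@o;R.append((o,P))
    p=np.linalg.solve(A,b); return p,[round(float(np.linalg.norm(P@(p-o))),1) for o,P in R]
def proj(c,p):
    T=np.array(c['T']);q=T[:3,:3].T@(np.array(p)-T[:3,3]);return np.array([c['fx']*q[0]/q[2]+c['cx'],c['fy']*q[1]/q[2]+c['cy']])
E
python3 - <<'E'
from h import *
np.set_printoptions(precision=3,suppress=True)
a=snap('scene','s0');b=snap('side','d0');c=snap('wrist','w0')
for k in (a,b,c): print(k['T'],k['fx'],k['cx'],k['cy'])
im=np.vstack([np.hstack([k['img'] for k in (a,b)])])
cv2.imwrite('pics/both.png',cv2.resize(im[:,:,::-1],(800,300),interpolation=cv2.INTER_AREA))
print(state())
E
```

```text
pics
[[   0.908   -0.189    0.375  141.683]
 [  -0.419   -0.444    0.792 -837.303]
 [   0.017   -0.876   -0.482  533.695]
 [   0.       0.       0.       1.   ]] 390.45915432773256 277.8450109728477 208.66181089699722
[[   0.996    0.069   -0.059  543.869]
 [   0.09    -0.645    0.759 -827.33 ]
 [   0.014   -0.761   -0.649  711.3  ]
 [   0.       0.       0.       1.   ]] 457.5889116855337 279.48188615667186 208.5275406362157
[[  1.      0.     -0.001 625.956]
 [  0.     -0.969  -0.248  69.13 ]
 [ -0.001   0.248  -0.969 385.535]
 [  0.      0.      0.      1.   ]] 367.10539632230046 274.1677644390521 207.89966234747553
{'t': 0.15, 'joints': array([-0.106,  0.491,  1.559,  0.   ,  1.092, -0.106]), 'qvel': array([ 0.002,  0.   , -0.   ,  0.   ,  0.001,  0.002]), 'tau': array([  0.   , -61.29 , -25.828,   0.069,   0.047,  -0.   ]), 'eef_pos': array([624.833,   0.029, 228.192]), 'tcp_rot': array([-3.141,  0.001, -0.   ]), 'ft_force': array([-0.327, -0.114, -0.24 ]), 'moment': array([0.048, 0.058, 0.011]), 'opening': 0.9982058458536415}
```

View pics/s0.png

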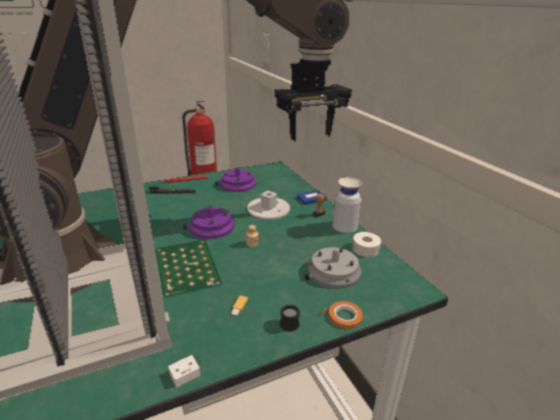

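View pics/d0.png

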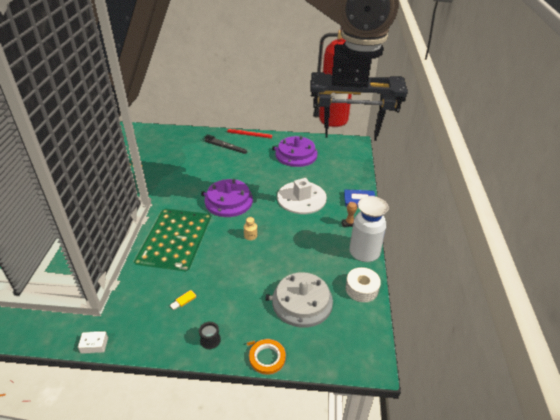

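The scene view shows the white-grey disc with its boss at (269,200) and the grey turntable at (335,263). In the side view they are at (302,192) and (303,297). The white bottle and tape roll stand right beside the turntable.

Run:
```python
from h import *
np.set_printoptions(precision=1,suppress=True)
a=load('s0');b=load('d0')
print('bosstop',tri((a,269,194),(b,302,183)))
print('spigot',tri((a,337,249),(b,305,284)))
print('bottle top',tri((a,349,183),(b,371,206)),'base',plane(a,346,227,0),plane(b,366,255,0))
print('disc',plane(a,269,208,8),plane(b,302,198,8)); print('tt',plane(a,335,264,32),plane(b,304,295,32))
print('stamp',plane(a,319,214,0),'tape',plane(a,367,248,0),'purple',plane(a,237,184,20),plane(a,211,226,20), 'weight',plane(a,252,245,0),'edge',plane(b,388,290,0),plane(b,380,200,0))
# zoomed crops of both
z=lambda im,u,v,r:cv2.resize(im[v-r:v+r,u-r:u+r],(380,380),interpolation=cv2.INTER_CUBIC)
m=np.hstack([z(b['img'],302,190,34),z(b['img'],303,297,40)])
cv2.imwrite('pics/z0.png',m[:,:,::-1])
```

```text
bosstop (array([529. ,  41.5,  52. ]), [1.0, 1.0])
spigot (array([ 550. , -272.9,   61. ]), [1.2, 1.2])
bottle top (array([ 670.4, -123.3,  131.1]), [1.2, 1.2]) base [ 679.6 -121.2    0. ] [ 677.8 -128.7    0. ]
disc [529.1  39.7   8. ] [530.8  40.9   8. ]
tt [ 541.3 -282.4   32. ] [ 550.1 -276.6   32. ]
stamp [648.9 -33.    0. ] tape [ 672.1 -223.3    0. ] purple [491.3 198.5  20. ] [348.5  -9.5  20. ] weight [ 422.4 -101.5    0. ] edge [ 716.3 -221.2   -0. ] [722.3  63.5   0. ]
```

View pics/z0.png

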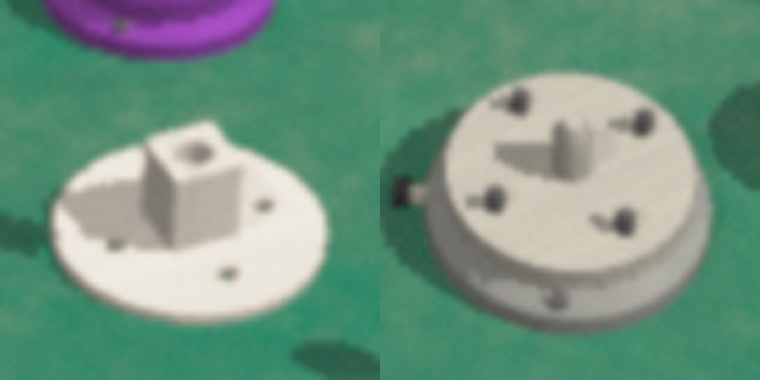

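View pics/w0.png

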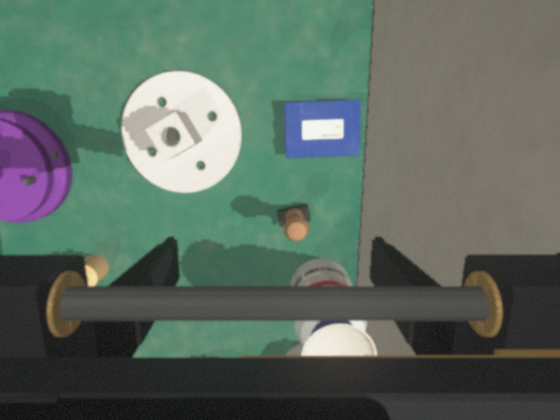

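The wrist view shows the disc's holes at (162,101), (212,116), (201,165), (152,152) and the bore top at (171,136). The right side of the crop shows four dark studs and the spigot.

Run:
```python
from h import *
np.set_printoptions(precision=1,suppress=True)
b=load('d0');w=load('w0')
def four(c,P,z):
    p=np.array([plane(c,u,v,z) for u,v in P]);m=p.mean(0);d=p-m
    print('c',m,'r',np.linalg.norm(d[:,:2],axis=1),'ang mod90',np.degrees(np.arctan2(d[:,1],d[:,0]))%90)
four(w,[(162,101),(212,116),(201,165),(152,152)],8)
print(plane(w,171,136,48),tri((w,171,136),(b,302,182)))
# disc outline in wrist by mask
h=cv2.cvtColor(w['img'],cv2.COLOR_RGB2HSV); m=((h[...,1]<60)&(h[...,2]>120)).astype(np.uint8)
m=cv2.morphologyEx(m,cv2.MORPH_CLOSE,np.ones((9,9)))
n,l,s,ce=cv2.connectedComponentsWithStats(m)
k=l[100,185]; c,_=cv2.findContours((l==k).astype(np.uint8),0,2); e=cv2.fitEllipse(cv2.convexHull(max(c,key=len))); print(e,plane(w,*e[0],8))
four(b,[(292.5,277.4),(318.4,282.5),(314.4,303.1),(287,298.7)],43)
```

```text
c [532.2  49.4   8. ] r [36.5 35.9 36.1 36.4] ang mod90 [28.8 29.4 29.6 29.8]
[532.3  49.7  48. ] (array([530.4,  50.1,  48.9]), [2.1, 2.1])
((181.037841796875, 131.2236328125), (119.47101593017578, 126.66968536376953), 141.9781494140625) [531.6  52.1   8. ]
c [ 547.7 -274.3   43. ] r [36.4 35.3 35.5 36.4] ang mod90 [36.7 37.5 38.3 38.9]
```

```bash
python3 -m handwheel '[{"hand":0.095,"x":-0.02,"y":0.01,"z":-0.015,"spin":1.2},{"hand":0.095,"x":-0.045,"y":0.025,"z":-0.035,"spin":2.4},{"hand":0.095,"x":-0.07,"y":0.038,"z":-0.055,"spin":3.6},{"hand":0.095,"x":-0.085,"y":0.046,"z":-0.075,"spin":4.8},{"hand":0.095,"x":-0.093,"y":0.05,"z":-0.08,"spin":5.9},{"hand":0.095,"x":-0.093,"y":0.05,"z":-0.08,"spin":5.9},{"hand":0.095,"x":-0.093,"y":0.05,"z":-0.08,"spin":5.9},{"hand":0.095,"x":-0.093,"y":0.05,"z":-0.08,"spin":5.9}]'
python3 - <<'E'
from h import *
snap('wrist','w1'); s=state(); print(s['eef_pos'],s['tcp_rot'],s['ft_force'],s['moment'],s['joints'])
E
```

```text
t: 0.82
eef_pos: [533.1, 49.7, 149.3]
tcp_rot: [3.141, -0.001, 0.512]
ft_force: [0.2, -0.1, 0.0]
opening: 0.999
[533.11542893  49.66463148 149.30020113] [ 3.14071802e+00 -1.48133429e-03  5.11897419e-01] [ 0.35573526 -0.4648989  -0.26494734] [ 0.02095795 -0.03910707  0.00495624] [-3.05093731e-02  4.63966086e-01  1.86650708e+00  2.14995595e-05
  8.09399284e-01 -5.42420964e-01]
```

View pics/w1.png

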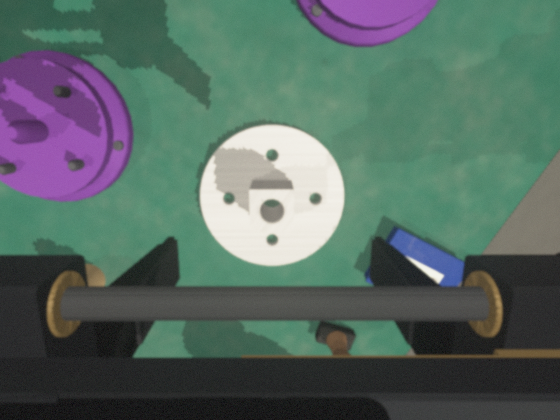

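The disc now sits square and centred between the fingers. Its holes are at (272,155), (316,198), (272,240), (229,198) and the bore top is at (272,211).

Run:
```python
from h import *
np.set_printoptions(precision=1,suppress=True)
w=load('w1');b=load('d0');w0=load('w0')
p=np.array([plane(w,u,v,8) for u,v in [(272,155),(315.5,198),(272,239.5),(229,198)]]);m=p.mean(0);d=p-m
print(m,np.linalg.norm(d[:,:2],axis=1),np.degrees(np.arctan2(d[:,1],d[:,0]))%90)
print(plane(w,272,211,48),tri((w,272,211),(w0,171,136)),tri((w,272,211),(b,302,182)))
```

```text
[532.2  49.6   8. ] [35.9 36.2 36.3 36. ] [29.4 29.6 29.1 29. ]
[532.4  49.3  48. ] (array([532.4,  49.6,  48.6]), [0.1, 0.1]) (array([530.2,  49.7,  50.4]), [1.9, 1.9])
```

```bash
python3 -m handwheel '[{"hand":0.095,"x":-0.001,"z":-0.02},{"hand":0.095,"x":-0.001,"z":-0.05},{"hand":0.095,"x":-0.001,"z":-0.08},{"hand":0.095,"x":-0.001,"z":-0.1},{"hand":0.095,"x":-0.001,"z":-0.112},{"hand":0.095,"x":-0.001,"z":-0.118},{"hand":0.095,"x":-0.001,"z":-0.118},{"hand":0.05,"x":-0.001,"z":-0.118},{"hand":0.036,"x":-0.001,"z":-0.118},{"hand":0.025,"x":-0.001,"z":-0.118},{"hand":0.02,"x":-0.001,"z":-0.118},{"hand":0.02,"x":-0.001,"z":-0.118},{"hand":0.02,"x":-0.001,"z":-0.118},{"hand":0.02,"x":-0.001,"z":-0.118},{"hand":0.02,"x":-0.001,"z":-0.118},{"hand":0.02,"x":-0.001,"z":-0.118}]'
```

```text
invalid input
```

```bash
python3 -m handwheel '[{"hand":0.095,"x":-0.001,"y":0,"z":-0.02,"spin":0},{"hand":0.095,"x":-0.001,"y":0,"z":-0.05,"spin":0},{"hand":0.095,"x":-0.001,"y":0,"z":-0.08,"spin":0},{"hand":0.095,"x":-0.001,"y":0,"z":-0.1,"spin":0},{"hand":0.095,"x":-0.001,"y":0,"z":-0.112,"spin":0},{"hand":0.095,"x":-0.001,"y":0,"z":-0.118,"spin":0},{"hand":0.095,"x":-0.001,"y":0,"z":-0.118,"spin":0},{"hand":0.05,"x":-0.001,"y":0,"z":-0.118,"spin":0},{"hand":0.036,"x":-0.001,"y":0,"z":-0.118,"spin":0},{"hand":0.025,"x":-0.001,"y":0,"z":-0.118,"spin":0},{"hand":0.02,"x":-0.001,"y":0,"z":-0.118,"spin":0},{"hand":0.02,"x":-0.001,"y":0,"z":-0.118,"spin":0},{"hand":0.02,"x":-0.001,"y":0,"z":-0.118,"spin":0},{"hand":0.02,"x":-0.001,"y":0,"z":-0.118,"spin":0},{"hand":0.02,"x":-0.001,"y":0,"z":-0.118,"spin":0}]'
```

```text
t: 2.12
eef_pos: [531.0, 50.0, 30.7]
tcp_rot: [3.142, -0.0, 0.515]
ft_force: [0.4, -0.0, 0.5]
opening: 0.493
```

```bash
python3 -m handwheel '[{"hand":0.02,"x":0,"y":0,"z":0,"spin":0},{"hand":0.02,"x":0,"y":0,"z":0,"spin":0},{"hand":0.02,"x":0,"y":0,"z":0,"spin":0},{"hand":0.02,"x":0,"y":0,"z":0,"spin":0},{"hand":0.02,"x":0,"y":0,"z":0,"spin":0},{"hand":0.02,"x":0,"y":0,"z":0,"spin":0}]'
```

```text
t: 2.62
eef_pos: [531.0, 50.0, 30.6]
tcp_rot: [-3.142, 0.0, 0.515]
ft_force: [0.1, -0.6, 0.2]
opening: 0.337
```

```bash
python3 -m handwheel '[{"hand":0.02,"x":0,"y":0,"z":0.01,"spin":0},{"hand":0.02,"x":0,"y":0,"z":0.03,"spin":0},{"hand":0.02,"x":0,"y":0,"z":0.06,"spin":0},{"hand":0.02,"x":0,"y":0,"z":0.09,"spin":0},{"hand":0.02,"x":0,"y":0,"z":0.12,"spin":0},{"hand":0.02,"x":0,"y":0,"z":0.145,"spin":0},{"hand":0.02,"x":0.003,"y":-0.015,"z":0.16,"spin":0},{"hand":0.02,"x":0.01,"y":-0.04,"z":0.16,"spin":0.3},{"hand":0.02,"x":0.017,"y":-0.075,"z":0.16,"spin":0.6},{"hand":0.02,"x":0.024,"y":-0.11,"z":0.16,"spin":0.9},{"hand":0.02,"x":0.031,"y":-0.145,"z":0.16,"spin":1.2},{"hand":0.02,"x":0.038,"y":-0.18,"z":0.16,"spin":1.5},{"hand":0.02,"x":0.045,"y":-0.215,"z":0.16,"spin":1.7},{"hand":0.02,"x":0.052,"y":-0.25,"z":0.16,"spin":1.7},{"hand":0.02,"x":0.059,"y":-0.285,"z":0.16,"spin":1.7},{"hand":0.02,"x":0.066,"y":-0.32,"z":0.16,"spin":1.7},{"hand":0.02,"x":0.074,"y":-0.355,"z":0.16,"spin":1.7},{"hand":0.02,"x":0.08,"y":-0.385,"z":0.16,"spin":1.7},{"hand":0.02,"x":0.084,"y":-0.405,"z":0.16,"spin":1.7},{"hand":0.02,"x":0.084,"y":-0.411,"z":0.16,"spin":1.7}]'
python3 -m handwheel '[{"hand":0.02,"x":0,"y":0,"z":0,"spin":0},{"hand":0.02,"x":0,"y":0,"z":0,"spin":0},{"hand":0.02,"x":0,"y":0,"z":0,"spin":0}]'
python3 - <<'E'
from h import *
snap('wrist','w2');a=snap('scene','s2');snap('side','d2'); s=state(); print(s['eef_pos'],s['tcp_rot'],s['ft_force'],s['moment'],s['opening'])
E
```

```text
t: 4.28
eef_pos: [614.6, -364.1, 190.3]
tcp_rot: [-3.141, 0.0, 0.661]
ft_force: [-0.2, 0.4, -2.9]
opening: 0.331
t: 4.53
eef_pos: [614.8, -359.7, 190.8]
tcp_rot: [-3.141, -0.0, 0.664]
ft_force: [0.1, 0.9, -3.8]
opening: 0.338
[ 615.16518499 -359.84694379  191.05344055] [ 3.14155676e+00 -2.11757594e-04  6.64382921e-01] [ 0.82289403  0.46174665 -4.02952145] [ 0.02842487 -0.04209105 -0.0065981 ] 0.3372492125028622
```

View pics/w2.png

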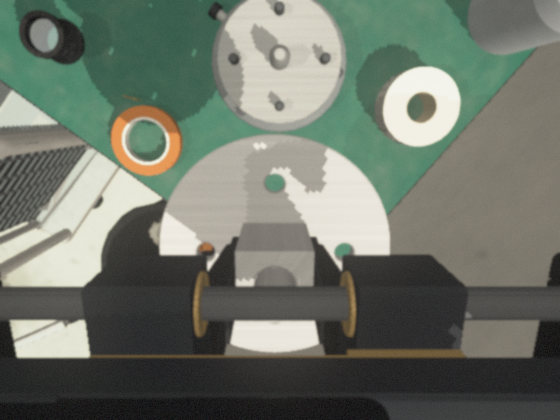

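The turntable is clearly visible: studs near (280,8), (325,58), (279,105), (234,58) and spigot top near (280,56). The held disc's holes are at (274,183), (344,250), (206,248).

Run:
```python
from h import *
np.set_printoptions(precision=2,suppress=True)
w=load('w2');b=load('d0')
g=cv2.cvtColor(w['img'],cv2.COLOR_RGB2GRAY)
P=[]
for u,v in [(280,8),(325,58),(279,105),(234,58)]:
    u0,v0=u-9,max(v-9,0);k=g[v0:v+10,u-9:u+10].astype(float);m=(k<75).astype(np.uint8)
    n,l,s,c=cv2.connectedComponentsWithStats(m);j=1+np.argmax(s[1:,4]);P.append((u0+c[j][0],v0+c[j][1]));print(P[-1],s[j])
p=np.array([plane(w,u,v,40) for u,v in P]);m=p.mean(0);d=p-m;ok=p
print('studs',m,np.linalg.norm(d[:,:2],axis=1),np.degrees(np.arctan2(d[:,1],d[:,0]))%90)
print('mid opp',(p[0]+p[2])/2,(p[1]+p[3])/2)
print('spigot',plane(w,280,56.5,60),tri((w,280,56),(b,304.5,283)))
z=191-22.7
q=np.array([plane(w,u,v,z) for u,v in [(274,183),(344,250),(206,248)]]);print('disc holes',q,'ctr',(q[1]+q[2])/2, 'ang',np.degrees(np.arctan2(*(q[1]-q[2])[[1,0]])),np.linalg.norm(q[1]-q[2]))
i=w['img'];z=np.hstack([cv2.resize(i[0:120,220:340],(400,400),interpolation=2),cv2.resize(i[150:270,215:335],(400,400),interpolation=2)]);cv2.imwrite('pics/z2.png',z[:,:,::-1])
```

```text
Traceback (most recent call last):
ValueError: attempt to get argmax of an empty sequence
```

Run:
```python
from h import *
np.set_printoptions(precision=2,suppress=True)
w=load('w2');b=load('d0')
g=cv2.cvtColor(w['img'],cv2.COLOR_RGB2GRAY)
P=[]
for u,v in [(280,8),(325,58),(279,105),(234,58)]:
    u0,v0=u-10,max(v-10,0);k=g[v0:v+11,u-10:u+11];m=(k<(int(k.min())+35)).astype(np.uint8)
    n,l,s,c=cv2.connectedComponentsWithStats(m);j=1+np.argmax(s[1:,4]);P.append((u0+c[j][0],v0+c[j][1]));print(np.array(P[-1]),s[j],k.min())
p=np.array([plane(w,u,v,40) for u,v in P]);m=p.mean(0);d=p-m
print('studs',m,np.linalg.norm(d[:,:2],axis=1),np.degrees(np.arctan2(d[:,1],d[:,0]))%90)
print('spigot',plane(w,280,56.5,60),tri((w,280,56),(b,304.5,283)))
z=191-22.7
q=np.array([plane(w,u,v,z) for u,v in [(274,183),(344,250),(206,248)]]);print('disc holes',q,'ctr',(q[1]+q[2])/2, 'ang',np.degrees(np.arctan2(*(q[1]-q[2])[[1,0]])),np.linalg.norm(q[1]-q[2]))
i=w['img'];z=np.hstack([cv2.resize(i[0:120,220:340],(400,400),interpolation=2),cv2.resize(i[150:270,215:335],(400,400),interpolation=2)]);cv2.imwrite('pics/z2.png',z[:,:,::-1])
```

```text
[278.26   8.38] [ 4  3  9 12 81] 79
[323.25  58.59] [ 5  6  9 10 51] 77
[278.64 105.02] [ 6  6  9  9 66] 99
[233.58  58.61] [ 5  6 10 10 76] 58
studs [ 549.54 -270.     40.  ] [35.58 35.19 35.26 35.22] [38.43 37.8  38.48 38.31]
spigot [ 551.17 -270.58   60.  ] (array([ 550.1 , -270.02,   58.39]), [0.7, 0.7])
disc holes [[ 593.44 -331.63  168.3 ]
 [ 644.01 -337.05  168.3 ]
 [ 586.72 -380.49  168.3 ]] ctr [ 615.36 -358.77  168.3 ] ang 37.170774578587455 71.89877712589549
```

View pics/z2.png

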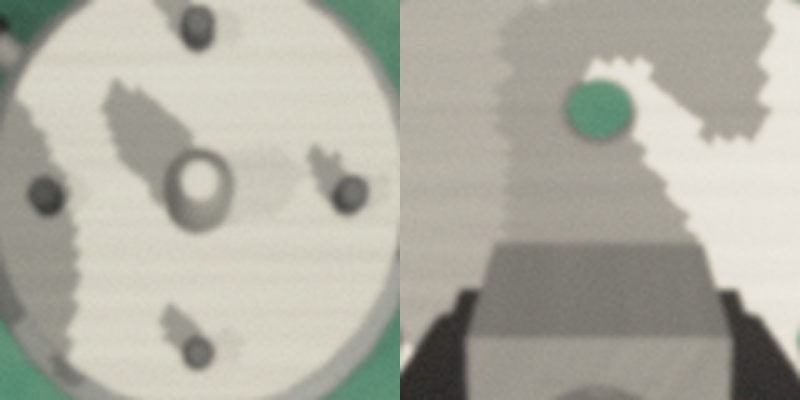

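The crop shows the stud tops at (279.4,7), (325,57.6), (280,105.3), (234.1,57.6) and the spigot tip at (280.6,54.6). The front hole of the held disc is at (275,182.4).

Run:
```python
from h import *
np.set_printoptions(precision=2,suppress=True)
w=load('w2');b=load('d0')
p=np.array([plane(w,u,v,43) for u,v in [(279.4,7.2),(325,57.8),(280,105.3),(234.1,57.8)]]);m=p.mean(0);d=p-m
print('studs',m,np.linalg.norm(d[:,:2],axis=1),np.degrees(np.arctan2(d[:,1],d[:,0]))%90)
print('spigot',plane(w,280.6,54.6,60),tri((w,280.6,54.6),(b,304.5,283)))
t=np.array([615.17,-359.85,168.3]);f=plane(w,275,182.4,168.3)-t;print('front hole rel TCP',np.linalg.norm(f),np.degrees(np.arctan2(f[1],f[0]))-90)
```

```text
studs [ 550.23 -269.43   43.  ] [35.6  35.26 35.58 35.38] [38.54 38.03 38.74 38.07]
spigot [ 550.71 -269.29   60.  ] (array([ 549.93, -268.85,   57.06]), [0.6, 0.6])
front hole rel TCP 35.927864987791054 36.811922967061506
```

```bash
python3 -m handwheel '[{"hand":0.02,"x":-0.01,"y":0.015,"z":0,"spin":0},{"hand":0.02,"x":-0.025,"y":0.035,"z":0,"spin":0},{"hand":0.02,"x":-0.042,"y":0.058,"z":-0.005,"spin":0},{"hand":0.02,"x":-0.057,"y":0.079,"z":-0.02,"spin":0.1},{"hand":0.02,"x":-0.065,"y":0.09,"z":-0.04,"spin":0.1},{"hand":0.02,"x":-0.065,"y":0.09,"z":-0.06,"spin":0.1},{"hand":0.02,"x":-0.065,"y":0.09,"z":-0.08,"spin":0.1},{"hand":0.02,"x":-0.065,"y":0.09,"z":-0.086,"spin":0.1},{"hand":0.02,"x":-0.065,"y":0.09,"z":-0.086,"spin":0.1},{"hand":0.02,"x":-0.065,"y":0.09,"z":-0.086,"spin":0.1},{"hand":0.02,"x":-0.065,"y":0.09,"z":-0.086,"spin":0.1}]'
python3 - <<'E'
from h import *
np.set_printoptions(precision=2,suppress=True)
w=snap('wrist','w3');a=snap('scene','s3');b=snap('side','d3'); s=state(); print(s['eef_pos'],s['tcp_rot'],s['ft_force'],s['moment'],s['opening'])
i=w['img']; c=proj(b,(550,-270,70)).astype(int);e=proj(a,(550,-270,70)).astype(int);print(c,e)
z=lambda im,u,v,r:cv2.resize(im[v-r:v+r,u-r:u+r],(390,390),interpolation=cv2.INTER_CUBIC)
cv2.imwrite('pics/z3.png',np.hstack([z(b['img'],*c,45),z(a['img'],*e,45)])[:,:,::-1])
E
```

```text
t: 5.6
eef_pos: [550.6, -271.2, 105.9]
tcp_rot: [3.14, -0.001, 0.672]
ft_force: [1.5, -0.9, -3.6]
opening: 0.336
[ 550.35 -271.23  105.64] [ 3.14 -0.    0.67] [ 0.3   0.19 -4.55] [ 0.08 -0.    0.07] 0.33785200246378433
[305 278] [336 245]
```

View pics/z3.png

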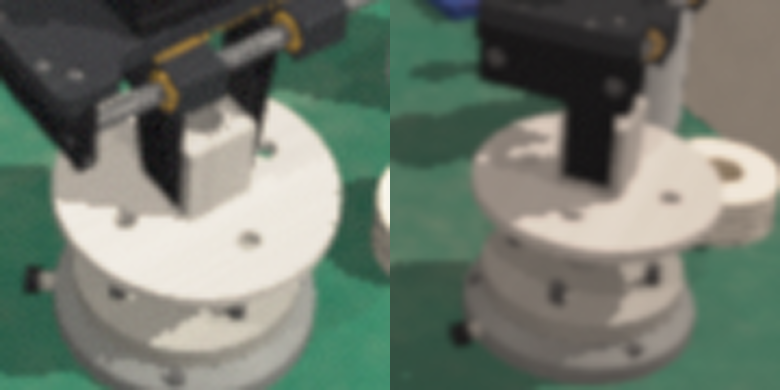

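The disc hangs level and concentric above the turntable in both views. Next I lower it over the spigot tip and read the forces.

```bash
python3 -m handwheel '[{"hand":0.02,"x":0,"y":0.0015,"z":-0.004,"spin":0},{"hand":0.02,"x":0,"y":0.0015,"z":-0.009,"spin":0},{"hand":0.02,"x":0,"y":0.0015,"z":-0.013,"spin":0},{"hand":0.02,"x":0,"y":0.0015,"z":-0.016,"spin":0},{"hand":0.02,"x":0,"y":0.0015,"z":-0.018,"spin":0},{"hand":0.02,"x":0,"y":0.0015,"z":-0.018,"spin":0},{"hand":0.02,"x":0,"y":0.0015,"z":-0.018,"spin":0}]'
python3 -m handwheel '[{"hand":0.02,"x":0,"y":0,"z":-0.002,"spin":0},{"hand":0.02,"x":0,"y":0,"z":-0.004,"spin":0},{"hand":0.02,"x":0,"y":0,"z":-0.005,"spin":0},{"hand":0.02,"x":0,"y":0,"z":-0.005,"spin":0}]'
```

```text
t: 6.33
eef_pos: [550.0, -269.5, 86.5]
tcp_rot: [-3.141, 0.0, 0.672]
ft_force: [0.8, -0.8, -3.1]
opening: 0.334
t: 6.67
eef_pos: [549.8, -269.4, 81.4]
tcp_rot: [-3.141, 0.0, 0.672]
ft_force: [-1.7, 0.4, -4.0]
opening: 0.336
```

```bash
python3 -m handwheel '[{"hand":0.02,"x":0,"y":0,"z":-0.002,"spin":0},{"hand":0.02,"x":0,"y":0,"z":-0.004,"spin":0},{"hand":0.02,"x":0,"y":0,"z":-0.005,"spin":0},{"hand":0.02,"x":0,"y":0,"z":-0.006,"spin":0},{"hand":0.02,"x":0,"y":0,"z":-0.006,"spin":0}]'
python3 -m handwheel '[{"hand":0.02,"x":0,"y":0,"z":-0.001,"spin":0},{"hand":0.02,"x":0,"y":0,"z":-0.002,"spin":0},{"hand":0.02,"x":0,"y":0,"z":-0.002,"spin":0}]'
```

```text
t: 7.08
eef_pos: [549.8, -269.4, 75.4]
tcp_rot: [-3.141, 0.0, 0.672]
ft_force: [-3.5, 0.7, -4.0]
opening: 0.338
t: 7.33
eef_pos: [549.8, -269.4, 73.5]
tcp_rot: [-3.141, 0.0, 0.672]
ft_force: [-4.4, 1.2, -2.6]
opening: 0.334
```

```bash
python3 -m handwheel '[{"hand":0.02,"x":-0.0004,"y":0,"z":0,"spin":0},{"hand":0.02,"x":-0.0004,"y":0,"z":-0.001,"spin":0},{"hand":0.02,"x":-0.0004,"y":0,"z":-0.001,"spin":0}]'
python3 -m handwheel '[{"hand":0.02,"x":0,"y":0,"z":-0.001,"spin":0},{"hand":0.02,"x":0,"y":0,"z":-0.001,"spin":0}]'
```

```text
t: 7.58
eef_pos: [549.7, -269.4, 72.6]
tcp_rot: [3.141, -0.0, 0.672]
ft_force: [-3.4, 2.0, -2.7]
opening: 0.341
t: 7.75
eef_pos: [549.7, -269.5, 71.6]
tcp_rot: [3.142, -0.0, 0.672]
ft_force: [-3.3, 1.9, -3.6]
opening: 0.335
```

```bash
python3 -m handwheel '[{"hand":0.02,"x":-0.0003,"y":0.0002,"z":-0.001,"spin":0},{"hand":0.02,"x":-0.0003,"y":0.0002,"z":-0.002,"spin":0},{"hand":0.02,"x":-0.0003,"y":0.0002,"z":-0.003,"spin":0},{"hand":0.02,"x":-0.0003,"y":0.0002,"z":-0.003,"spin":0}]'
python3 -m handwheel '[{"hand":0.02,"x":0,"y":0,"z":-0.001,"spin":0},{"hand":0.02,"x":0,"y":0,"z":-0.002,"spin":0},{"hand":0.02,"x":0,"y":0,"z":-0.003,"spin":0},{"hand":0.02,"x":0,"y":0,"z":-0.003,"spin":0}]'
python3 -c "
from h import *;print(state()['moment'],state()['ft_force'])"
```

```text
t: 8.08
eef_pos: [549.6, -269.4, 68.5]
tcp_rot: [3.141, -0.0, 0.672]
ft_force: [0.1, 0.0, -3.7]
opening: 0.331
t: 8.42
eef_pos: [549.4, -269.3, 65.5]
tcp_rot: [3.142, -0.0, 0.672]
ft_force: [-1.2, -0.9, -4.3]
opening: 0.334
[ 0.06780002 -0.10056131 -0.0134159 ] [-1.16073569 -0.85417344 -4.29517429]
```

Studs have entered the holes with no resistance. I go on down to contact in small steps.

```bash
python3 -m handwheel '[{"hand":0.02,"x":0,"y":0,"z":-0.001,"spin":0},{"hand":0.02,"x":0,"y":0,"z":-0.002,"spin":0},{"hand":0.02,"x":0,"y":0,"z":-0.002,"spin":0}]'
python3 -m handwheel '[{"hand":0.02,"x":0,"y":0,"z":-0.0005,"spin":0},{"hand":0.02,"x":0,"y":0,"z":-0.0005,"spin":0}]'
python3 -m handwheel '[{"hand":0.02,"x":0,"y":0,"z":-0.0005,"spin":0},{"hand":0.02,"x":0,"y":0,"z":-0.0005,"spin":0}]'
```

```text
t: 8.67
eef_pos: [549.3, -269.2, 63.5]
tcp_rot: [-3.141, -0.0, 0.672]
ft_force: [0.3, 0.3, -3.7]
opening: 0.336
t: 8.83
eef_pos: [549.3, -269.3, 63.1]
tcp_rot: [-3.142, -0.0, 0.672]
ft_force: [-0.5, -0.1, -4.1]
opening: 0.331
t: 9.0
eef_pos: [549.3, -269.3, 62.7]
tcp_rot: [3.142, -0.0, 0.672]
ft_force: [0.4, 0.2, -3.7]
opening: 0.335
```

```bash
python3 -m handwheel '[{"hand":0.02,"x":0,"y":0,"z":-0.0004,"spin":0},{"hand":0.02,"x":0,"y":0,"z":-0.0004,"spin":0}]'
python3 -m handwheel '[{"hand":0.02,"x":0,"y":0,"z":-0.0003,"spin":0},{"hand":0.02,"x":0,"y":0,"z":-0.0003,"spin":0}]'
```

```text
t: 9.17
eef_pos: [549.3, -269.3, 62.7]
tcp_rot: [3.141, -0.0, 0.672]
ft_force: [-1.4, 0.3, 2.6]
opening: 0.335
t: 9.33
eef_pos: [549.4, -269.3, 62.6]
tcp_rot: [3.141, -0.0, 0.672]
ft_force: [-1.1, 1.2, 6.8]
opening: 0.334
```

Contact came at TCP z 62.6, exactly the home height (30.7 + 32). I release and retreat.

```bash
python3 -m handwheel '[{"hand":0.036,"x":0,"y":0,"z":0,"spin":0},{"hand":0.045,"x":0,"y":0,"z":0,"spin":0},{"hand":0.06,"x":0,"y":0,"z":0,"spin":0},{"hand":0.06,"x":0,"y":0,"z":0,"spin":0},{"hand":0.06,"x":0,"y":0,"z":0,"spin":0},{"hand":0.06,"x":0,"y":0,"z":0,"spin":0},{"hand":0.06,"x":0,"y":0,"z":0,"spin":0},{"hand":0.06,"x":0,"y":0,"z":0,"spin":0}]'
```

```text
t: 10.0
eef_pos: [549.3, -269.3, 61.9]
tcp_rot: [-3.142, -0.0, 0.672]
ft_force: [-0.3, 0.5, -0.6]
opening: 0.625
```

```bash
python3 -m handwheel '[{"hand":0.06,"x":0,"y":0,"z":0.005,"spin":0},{"hand":0.06,"x":0,"y":0,"z":0.015,"spin":0},{"hand":0.06,"x":0,"y":0,"z":0.035,"spin":0},{"hand":0.06,"x":0,"y":0,"z":0.06,"spin":0},{"hand":0.06,"x":0,"y":0,"z":0.09,"spin":0},{"hand":0.06,"x":0,"y":0,"z":0.12,"spin":0},{"hand":0.06,"x":0,"y":0,"z":0.14,"spin":0},{"hand":0.06,"x":0,"y":0,"z":0.15,"spin":0},{"hand":0.06,"x":0,"y":0,"z":0.15,"spin":0},{"hand":0.06,"x":0,"y":0,"z":0.15,"spin":0}]'
python3 - <<'E'
from h import *
w=snap('wrist','w4');a=snap('scene','s4');b=snap('side','d4');c=proj(b,(550,-270,50)).astype(int)
z=cv2.resize(b['img'][c[1]-45:c[1]+45,c[0]-45:c[0]+45],(420,420),interpolation=2)
cv2.imwrite('pics/z4.png',cv2.resize(np.hstack([z,w['img'][:,100:460]]),(780,420))[:,:,::-1])
E
```

```text
t: 10.83
eef_pos: [549.1, -269.2, 211.8]
tcp_rot: [3.142, -0.0, 0.672]
ft_force: [0.7, -0.0, -0.4]
opening: 0.628
```

View pics/z4.png

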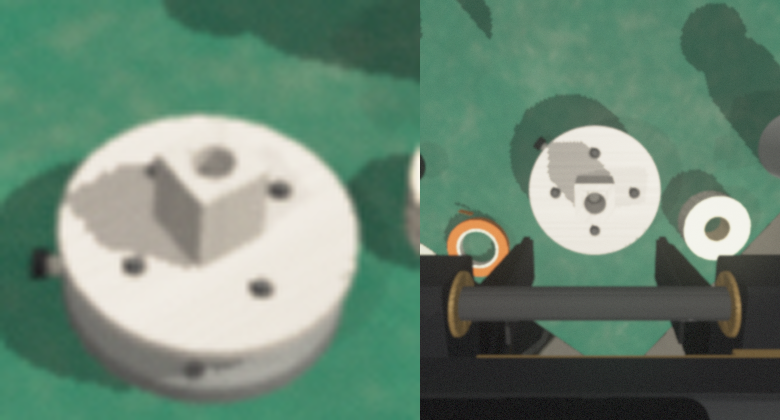

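View pics/d4.png

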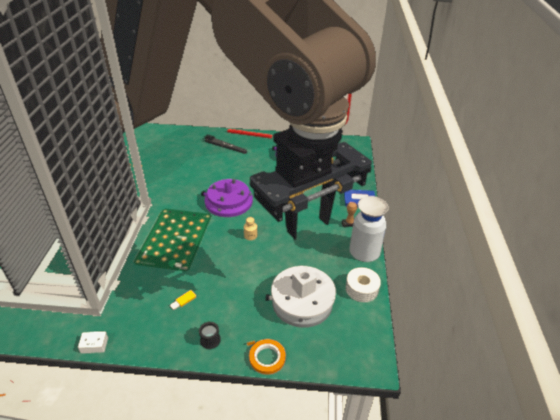

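The disc sits flat on the flange with dark studs showing in the holes. The gripper is clear and the loose things are where they were. I hand in.

```bash
python3 -c "
from h import *;print(job_done())"
```

```text
the job is handed in; nothing more can be done
None
```

The disc is home on the grey turntable, boss up, released, and the job was handed in at about 11 s. I picked it up by its boss and turned it about 9° to match the studs seen with the wrist camera. I then lowered it over the spigot in small steps.

**Checks:**
- **Height:** contact came at TCP z 62.6 mm, against 62.7 mm expected for fully home.
- **Forces:** the readings stayed below about 7 N at contact, and about 5 N sideways on the spigot.
- **Final pictures:** the disc lies flat with studs showing in its holes. The gripper is about 150 mm clear, and the loose things look unmoved.

**Disagreements:**
- The side and wrist cameras differed by about 2 mm.
- The wrist picture put the held disc about 1° off the jaw angle. I split the difference with half a degree of extra turn, and the studs entered without resistance.
- One row call was refused for missing fields and moved nothing.

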